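# Find the tube key that fits the loose shelf-bracket nut

## Robot

A 7-joint arm with a two-finger parallel gripper is mounted at the origin on the work surface. World frame = base frame: x ahead of the robot, y to its left, z up, the work surface at z = 0. Lengths are in m, angles in rad, forces in N, time in s.
With the tool pointing down it reaches from about 0.425 to 0.925 m from the base axis. Payload 6.8 kg.
Tool frame: the origin (TCP) lies midway between the tips of the shut fingers; the grasp point (between the pads) lies 19 mm behind it; z points along the fingers, y is the line along which they close (so a half turn about z gives the same grasp; the last joint's range is limited). The gripper opens to 85 mm and grips with 20 to 120 N. Pads are 22 mm wide; open, the fingers measure 114 mm over their backs; the gripper's body (76 mm by 85 mm) begins 54 mm behind the grasp point. The pads swing forward as they close: fully open they stand 13 mm farther back than shut.
Start: joints at [-1.447, 0.477, 0.022, 1.555, -0.011, 1.109, -0.083], TCP at [0.155, 0.657, 0.207] pointing down, gripper open.
Joint ranges: [-2.96, 2.96], [-0.34, 2.1], [-1.41, 1.46], [0.24, 2.44], [-1.37, 4.51], [0.17, 1.92], [-2.96, 2.96]. Speed limits (rad/s): [2.39, 2.39, 3.14, 3.14, 3.14, 3.14, 3.14].

## Interface

Orientations are given as a unit quaternion [w, x, y, z].
In Python, from station import readout, imaging, hand_in gives the robot as it stands.
- The arm moves only by the tool drive_tool, never from a script. Its argument "series" is a list of rows, each a list of 5 numbers: the shift along the tool's x, y, z in cm, then the turn about the tool's z in degrees, then the closure, from -1 (fully open) to 1 (shut). A call has 1 to 8 rows; each row shifts and turns the commanded pose from where the row before left it, along the tool's axes as they then stand; what a row does not reach is not made up. A row lasts 1/10 s, in which the tool goes at most 50 mm and 8.59 degrees, less where a joint would pass 70% of its speed; a pose out of reach is approached as far as the arm can. A call with a gripper value outside its range is refused whole. The fingers move at their own pace and stop on an object; "squeeze" is the grip in N (left out, the last holds). Time passes only in rows, so rows that do not move let the fingers close. It gives the time, the measured TCP pose, the force, the opening and the grip force at its end, in the units of the state.
- readout.get_obs(): the state, without advancing time (a new reading comes with each control period).
- imaging.read_camera(name): name is "scene" or "top" or "wrist"; returns the picture (384x512x3 uint8, red, green, blue); there is no depth.
- imaging.camera_model(name): a dict with "vfov" (degrees; the focal length in pixels is half the picture's height over the tangent of half this angle, whatever the lens; pixels are square), "cx", "cy" (the principal point, pixels), "xyz" and "orientation" of the camera in the world. Camera axes: x right, y down, z forward; pixel columns grow to the right and rows downward; lengths in m; the calibration is good to about 2 mm. A picture is of the moment at which its call begins: read the wrist's pose just before it. camera_model takes no time and is no camera call; for the wrist camera it gives the pose at the moment of the call.
- hand_in(): hands the job in; it is judged then, once.
Trained networks look in the newest picture that a camera, given by its name, has taken for a name from the list of things; names that differ only in an ending like _2 or _b are one class to them, and where a whole thing is asked for, a point or a joint stands for the part that bears it (a point fixed in the world has none). Each returns a list of dicts, best first, with "conf" (0 to 1); they miss things now and then, are a little off and sometimes report something else, mostly with a low value. They report only what shows in the picture. A call takes as long as a camera call. They do not tell look-alikes from the thing itself.
- imaging.cut_out(thing, camera): "mask" (384x512 bool, what is visible of it) and "centre" ([column, row] in pixels, amid what is visible of it).
The state is a dict: "t": time; "q": joint angles; "joint_vel": joint speeds; "joint_torque": joint torques, N m; "eef_pos": TCP position; "tool_rot": TCP orientation; "contact_force": force on the tool from outside, world axes, zero at the start; "torque": the same for the moment, N m; "gripper_width": opening from 0.0 (shut) to 1.0 (fully open); "grasp_force": force on a finger pad.
Only numpy, scipy, OpenCV 4.12 (cv2) and the standard library are available. Lean on these libraries where they do the work, as an engineer would, in place of code of your own. Each camera call takes 0.05 s, during which the arm holds its last target. There are 200 camera calls.

## Task

The middle nut on the chrome shelf bracket, the one with the red ring round it, has worked loose and nobody knows its size: try the T-handled tube keys from the white rack on it until you find the one that goes fully home, right down to the bracket plate. Stand any key that does not fit back upright in a pocket of the rack, leave everything else where it is, and finish still gripping the fitting key, upright and fully seated on the nut, ready to turn.

Things in the scene. Friction and masses are not known exactly. Their poses are not given: they have to be found in the camera images.
- stud (a point): Centre of the red ring, on the bracket plate's top face (6 mm above the work surface) and on the middle nut's axis, z up. The fixed hex nut here is 14 mm tall, its top 3 mm tapered, two flats facing this frame's +x and -x; a 10 mm round stud sticks out of its top. Nut kind varies: 16 mm across flats with stud top 40 mm above the plate, 21 mm with 32 mm, or 26 mm with 24 mm.
- bracket: Fixed chrome plate, 210 mm (x) by 75 (y) by 6 thick, origin under its centre. The other two kinds of nut sit 62 mm either side of the ring along x. Only the key made for the ringed nut gets its rim down to the plate: one too small stops on the nut, rim about 12 mm up; one too large bottoms on the stud, rim 6 mm (one size too large) or 14 mm (two sizes) up.
- key_small (a point): T-handled hex tube key, yellow handle, 92 mm tall, about 120 g. Point on its axis 46 mm above the lower rim; z up. Handle: bar along its x, 60 long, 14 wide (y), 16 tall, centre 38 mm above this point; 12 mm round stem below. Tube: open below, outer hex 24 mm across flats, inner 18 mm (for a 16 mm nut), 42 mm deep; flats face its +x, -x and every 60 degrees. Starts upright in any one of the rack's pockets.
- key_middle (a point): T-handled hex tube key, blue handle, 92 mm tall, about 120 g. Point on its axis 46 mm above the lower rim; z up. Handle: bar along its x, 60 long, 14 wide (y), 16 tall, centre 38 mm above this point; 12 mm round stem below. Tube: open below, outer hex 29 mm across flats, inner 23 mm (for a 21 mm nut), 34 mm deep; flats face its +x, -x and every 60 degrees. Starts upright in any one of the rack's pockets.
- key_large (a point): T-handled hex tube key, black handle, 92 mm tall, about 120 g. Point on its axis 46 mm above the lower rim; z up. Handle: bar along its x, 60 long, 14 wide (y), 16 tall, centre 38 mm above this point; 12 mm round stem below. Tube: open below, outer hex 34 mm across flats, inner 28 mm (for a 26 mm nut), 26 mm deep; flats face its +x, -x and every 60 degrees. Starts upright in any one of the rack's pockets.
- rack: White plastic rack, fixed, 62 mm (its x) by 240 mm (its y), 30 mm tall; origin at the centre of its underside, z up. Three square open pockets in a row along y, centres at y = -80, 0 and +80 mm, each 50 by 48 mm inside, floor 5 mm above the underside.
- pocket0 (a point): Centre of the floor of the rack's pocket at -80 mm.
- pocket1 (a point): Centre of the floor of the rack's middle pocket.
- pocket2 (a point): Centre of the floor of the rack's pocket at +80 mm.
- pacifier: Bystander: blue pacifier, 42 mm across, 36 mm tall; origin at its underside.
- spoon: Bystander: wooden spoon, 240 mm long, lying at the back.
- bottle0: Bystander: empty baby bottle, blue cap, 58 mm across, 150 mm tall, in the green drying rack at the right; origin at its underside.
- bottle1: Bystander: empty baby bottle, white cap, the same size, in the green drying rack; origin at its underside.
- mug: Bystander: white mug, 80 mm across, 90 mm tall, at the back; origin at its underside.
- jar: Bystander: amber jar, 70 mm across, 90 mm tall, at the back right; origin at its underside.
Things that resemble listed ones, but are neither listed nor needed, are in the scene too. Of the things like the bracket, leave any that is blue or brown; of the rest the smaller one is meant.

How it is judged:
At the end, for the whole second after the job is handed in: One key is seated on the red-ringed nut: its rim within 4 mm of the plate, its axis within 5 mm of the nut's, upright within 0.08 rad, at rest and still gripped by the fingers (over 2 N); the other two keys stand upright (within 0.15 rad) on the floor of the rack's pockets (((z of key_small in the frame of stud below 0.05 m and horizontal distance between key_small and stud below 0.005 m and angle between key_small's own z axis and vertical below 0.08 rad and contact force between the fingers and key_small_body above 2 N and linear speed of key_small_body below 0.02 m/s and x of key_middle in the frame of rack between -0.025 and 0.025 m and y of key_middle in the frame of rack between -0.12 and 0.12 m and z of each of key_middle, key_large in the frame of rack below 0.057 m and angle between each of key_middle, key_large's own z axis and vertical below 0.15 rad and x of key_large in the frame of rack between -0.025 and 0.025 m and y of key_large in the frame of rack between -0.12 and 0.12 m) or (z of key_middle in the frame of stud below 0.05 m and horizontal distance between key_middle and stud below 0.005 m and angle between key_middle's own z axis and vertical below 0.08 rad and contact force between the fingers and key_middle_body above 2 N and linear speed of key_middle_body below 0.02 m/s and x of key_small in the frame of rack between -0.025 and 0.025 m and y of key_small in the frame of rack between -0.12 and 0.12 m and z of each of key_small, key_large in the frame of rack below 0.057 m and angle between each of key_small, key_large's own z axis and vertical below 0.15 rad and x of key_large in the frame of rack between -0.025 and 0.025 m and y of key_large in the frame of rack between -0.12 and 0.12 m) or (z of key_large in the frame of stud below 0.05 m and horizontal distance between key_large and stud below 0.005 m and angle between key_large's own z axis and vertical below 0.08 rad and contact force between the fingers and key_large_body above 2 N and linear speed of key_large_body below 0.02 m/s and x of key_small in the frame of rack between -0.025 and 0.025 m and y of key_small in the frame of rack between -0.12 and 0.12 m and z of each of key_small, key_middle in the frame of rack below 0.057 m and angle between each of key_small, key_middle's own z axis and vertical below 0.15 rad and x of key_middle in the frame of rack between -0.025 and 0.025 m and y of key_middle in the frame of rack between -0.12 and 0.12 m))); the arm keeps its last pose, push and grip.
It fails at once if a bystander (pacifier, spoon, bottle, mug or jar) is shifted by more than 30 mm (distance of any of pacifier, spoon, bottle0, bottle1, mug, jar from where it was at the start of the episode above 0.03 m).
It also fails if it takes over 72 s, if anything falls off the work surface, if the arm or the gripper's body presses on something with over 40 N, if the wrist force passes 120 N, or if a joint passes its speed limit or range.

## Working session

There is one attempt and no reset: what is moved stays moved. The work goes in short steps, Python scripts to look and compute and a tool call to move; the robot and the scene stay as the last step left them, time stands still between calls to the robot, and variables do not carry over. Pictures are saved under pics/ and viewed, at most 10 in all, crops included, and the job is handed in when it is done.

Besides the shell and the picture viewer there is one more tool, called as name([rows], argument=value, ...), one row to a line, values as JSON. drive_tool: Moves the arm, as the interface text tells. Its arguments: {"type":"object","properties":{"series":{"type":"array"},"squeeze":{"type":"number"}},"required":["series"]}

```bash
mkdir -p pics
cat > h.py <<'E'
import numpy as np, cv2
from station import readout, imaging
from scipy.spatial.transform import Rotation as R
def rot(q): return R.from_quat([q[1],q[2],q[3],q[0]]).as_matrix()
def ray(m,u,v):
    f=192/np.tan(np.radians(m['vfov'])/2)
    d=np.array([(u-m['cx'])/f,(v-m['cy'])/f,1.]); return np.array(m['xyz']),rot(m['orientation'])@d
def at(m,u,v,z):
    o,d=ray(m,u,v); return o+d*(z-o[2])/d[2]
def proj(m,p):
    f=192/np.tan(np.radians(m['vfov'])/2)
    c=rot(m['orientation']).T@(np.array(p)-m['xyz']); return f*c[0]/c[2]+m['cx'],f*c[1]/c[2]+m['cy']
def save(img,name,box=None,s=1):
    if box: img=img[box[1]:box[3],box[0]:box[2]]
    cv2.imwrite('pics/'+name,cv2.resize(img[:,:,::-1],None,fx=s,fy=s,interpolation=cv2.INTER_CUBIC))
E
python3 - <<'E'
from h import *
for c in ['top','scene']:
    im=imaging.read_camera(c); save(im,c+'.png',s=1.5); m=imaging.camera_model(c); print(c,m)
    for n in ['bracket','rack','key_small','key_middle','key_large','stud','pacifier']:
        for r in imaging.cut_out(n,c)[:3]:
            print(n,round(r['conf'],2),np.round(r['centre']),r['mask'].sum(),at(m,*r['centre'],{'bracket':.006,'rack':.03}.get(n,.09)).round(3) )
print(readout.get_obs())
E
```

```text
top {'vfov': 57.01112795484611, 'cx': 254.89709866131506, 'cy': 182.7540113325784, 'xyz': array([ 3.24668795e-01, -5.62709038e-05,  1.30213678e+00]), 'orientation': array([ 0.05210203, -0.70102739,  0.70845885, -0.06270597])}
bracket 0.98 [328. 254.] 2281 [ 0.274 -0.281  0.006]
bracket 0.96 [118. 204.] 2329 [0.464 0.481 0.006]
bracket 0.95 [198. 172.] 1034 [0.578 0.192 0.006]
rack 0.36 [200. 174.] 1065 [0.566 0.181 0.03 ]
rack 0.32 [288. 130.] 311 [ 0.733 -0.148  0.03 ]
key_small 0.45 [198. 174.] 1068 [0.556 0.178 0.09 ]
key_large 0.63 [334. 175.] 134 [ 0.548 -0.295  0.09 ]
stud 0.93 [327. 258.] 2230 [ 0.264 -0.26   0.09 ]
stud 0.81 [197. 172.] 1037 [0.564 0.183 0.09 ]
stud 0.75 [118. 210.] 2456 [0.434 0.449 0.09 ]
pacifier 0.64 [248. 146.] 78 [0.654 0.003 0.09 ]
pacifier 0.49 [199. 175.] 1180 [0.552 0.173 0.09 ]
scene {'vfov': 47.40877990478602, 'cx': 252.69117416763407, 'cy': 191.63225149751088, 'xyz': array([1.23413919, 0.1029991 , 1.04818006]), 'orientation': array([-0.19748971,  0.61862404,  0.72324554, -0.23498512])}
bracket 0.84 [430. 203.] 3236 [0.455 0.491 0.006]
bracket 0.7
[... 591 characters left out ...]
015 ,  0.02241244,  1.5554013 , -0.01150336,
        1.1092839 , -0.08308404]), 'joint_vel': array([ 6.99577128e-04, -2.38739445e-04,  1.52144531e-03,  6.13042644e-05,
        5.72619492e-04,  1.16112400e-03, -1.50214790e-03]), 'joint_torque': array([ 4.15883760e-04, -5.96270370e+01,  1.60631653e+00, -2.81524175e+01,
        1.23831321e-02,  1.64053152e-03, -1.16519266e-05]), 'eef_pos': array([0.1550628 , 0.65697053, 0.20720659]), 'tool_rot': array([-4.80260660e-06,  1.15642533e-01,  9.93290896e-01,  1.75236932e-05]), 'contact_force': array([-1.4494137 , -0.85719403, -0.16875167]), 'torque': array([0.006874  , 0.03225257, 0.03723984]), 'grasp_force': 0.0, 'gripper_width': 0.9982626501525494}
```

View pics/top.png

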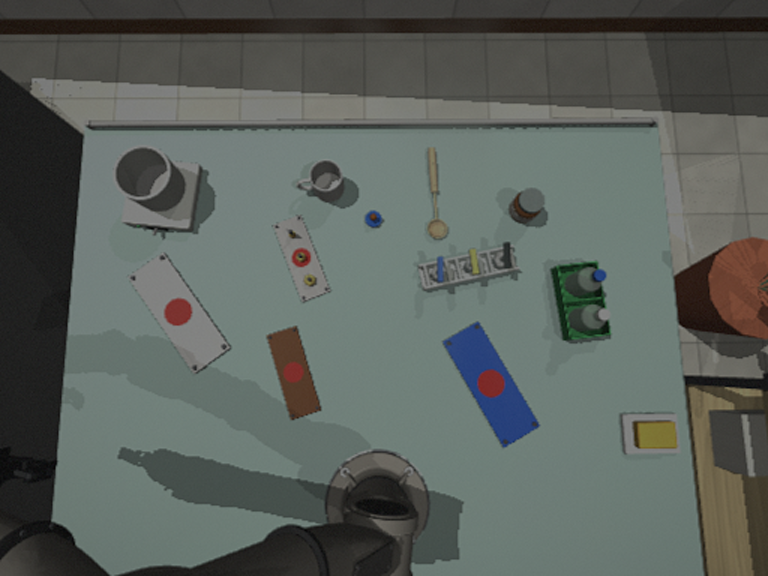

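View pics/scene.png

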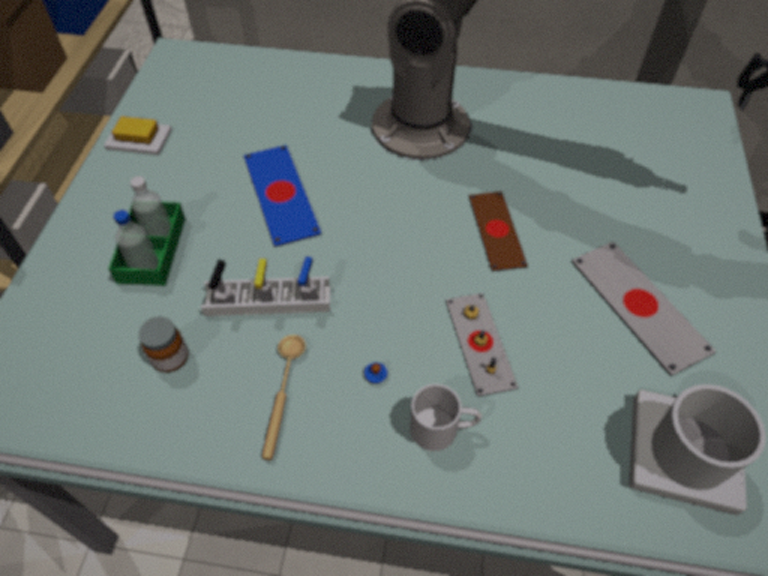

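The top view shows the unpainted small bracket at about (200,172) in original pixels and the rack at about (312,178). The keys are blue, yellow and black from left to right. I'm moving over the bracket now for a close look.

drive_tool([
  [-4, -2.7, -1, 0, -1],
  [-4, -2.7, -1, 0, -1],
  [-4, -2.7, -1, 0, -1],
  [-4, -2.7, -1, 0, -1],
  [-4, -2.7, -1, 0, -1],
  [-4, -2.7, -1, 0, -1],
  [-4, -2.7, -1, 0, -1],
])

```text
t: 1.5
eef_pos: [0.3853, 0.4071, 0.2779]
tool_rot: [0.0, 0.116, 0.993, 0.0]
contact_force: [1.5, 0.5, 0.1]
gripper_width: 0.999
grasp_force: 0.0
```

drive_tool([
  [-4, -2.7, -1, 0, -1],
  [-4, -2.7, 0, 0, -1],
  [-4, -2.7, 0, 0, -1],
  [-4, -2.7, 0, 0, -1],
  [-4, -2.7, 0, 0, -1],
  [0, 0, 0, 0, -1],
  [0, 0, 0, 0, -1],
])

```text
t: 2.2
eef_pos: [0.5484, 0.2302, 0.2872]
tool_rot: [-0.0, 0.117, 0.993, -0.0]
contact_force: [-0.4, 0.2, -1.1]
gripper_width: 1.005
grasp_force: 0.0
```

Run:
```python
from h import *
m=imaging.camera_model('wrist');im=imaging.read_camera('wrist'); save(im,'w1.png',s=1.5); np.save('w1.npy',im)
print(m); o=readout.get_obs(); print(o['eef_pos'],o['tool_rot'],o['t'])
for n in ['bracket','stud']:
    for r in imaging.cut_out(n,'wrist')[:3]: print(n,r['conf'],r['centre'],at(m,*r['centre'],.006))
```

```text
{'vfov': 59.59750070130737, 'cx': 255.72371817218473, 'cy': 183.8495582268918, 'xyz': array([0.47550542, 0.24822715, 0.45350968]), 'orientation': array([0.11764593, 0.77652615, 0.61202393, 0.09269993])}
[0.54742501 0.2318748  0.28708261] [-3.07598845e-04  1.15649177e-01  9.93290050e-01  2.25018652e-04] 2.25
bracket 0.97 [226.3, 164.0] [0.57326535 0.18318911 0.006     ]
bracket 0.83 [460.7, 42.9] [0.4922509  0.50481043 0.006     ]
bracket 0.69 [211.9, 13.1] [0.3882879  0.21477425 0.006     ]
stud 0.93 [460.6, 42.8] [0.49210584 0.50469684 0.006     ]
stud 0.87 [224.8, 163.2] [0.57169493 0.18148114 0.006     ]
stud 0.37 [124.7, 251.7] [0.6677715 0.0010758 0.006    ]
```

View pics/w1.png

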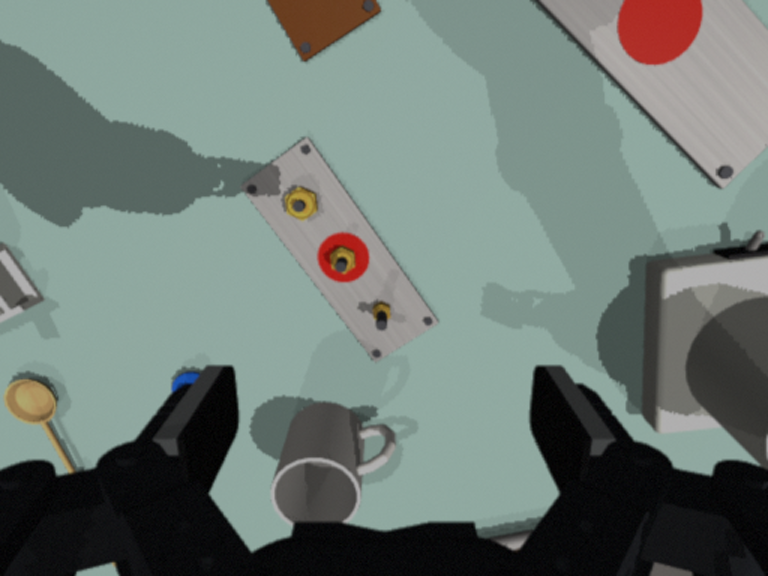

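The wrist view shows the three nuts growing in size from (380,312) to (340,260, ringed) to (300,203). The ringed nut is the middle one, 21 mm, so the blue key should fit. Next I'll measure the ring centre and move in to get the nut's angle.

```bash
cat >> h.py <<'E'
def ring(im,m,box=None):
    h=cv2.cvtColor(im,cv2.COLOR_RGB2HSV).astype(int)
    k=(((h[...,0]<6)|(h[...,0]>174))&(h[...,1]>170)&(h[...,2]>80)).astype(np.uint8)
    n,l,s,c=cv2.connectedComponentsWithStats(k); out=[]
    for i in range(1,n):
        if s[i,4]<40: continue
        pts=cv2.findContours((l==i).astype(np.uint8),cv2.RETR_EXTERNAL,cv2.CHAIN_APPROX_NONE)[0][0][:,0]
        w=np.array([at(m,u,v,.006)[:2] for u,v in pts])
        e=cv2.minEnclosingCircle((w*1000).astype(np.float32)); el=cv2.fitEllipse((w*1000).astype(np.float32)) if len(w)>5 else None
        out.append((c[i].round(1),s[i,4],np.round(e[0],1),round(e[1],1),el))
    return out
def world2tool(o,d): return rot(o['tool_rot']).T@np.array(d)
E
python3 - <<'E'
from h import *
im=np.load('w1.npy'); m=imaging.camera_model('wrist'); o=readout.get_obs()
for r in ring(im,m): print(r)
print(at(m,256,184,.006), 'tooldisp', world2tool(o,np.array([0.573,0.183,.006])-m['xyz']), rot(m['orientation'])[:,2])
# rack keys in top
t=imaging.read_camera('top'); mt=imaging.camera_model('top')
hs=cv2.cvtColor(t,cv2.COLOR_RGB2HSV)
for nm,lo,hi in [('blue',(100,120,60),(125,255,255)),('yel',(20,100,60),(35,255,255))]:
    k=cv2.inRange(hs,lo,hi); n,l,s,c=cv2.connectedComponentsWithStats(k)
    for i in range(1,n):
        if s[i,4]>15 and s[i,4]<400:
            p=np.argwhere(l==i)[:,::-1]; w=np.array([at(mt,u,v,.092+.005) [:2]for u,v in p]); rr=cv2.minAreaRect((w*1000).astype(np.float32)); print(nm,c[i].round(1),s[i,4],rr)
s=imaging.read_camera('top'); save(s,'rack.png',(265,150,365,210),8)
E
```

```text
(array([438.7,  18.3]), np.int32(1938), array([448.7, 484.7]), 32.9, ((454.93011474609375, 483.1767883300781), (48.96219253540039, 68.37120056152344), 167.48550415039062))
(array([228.8, 170.6]), np.int32(577), array([582.8, 186.9]), 22.9, ((582.7117919921875, 186.93739318847656), (44.41059494018555, 44.6848030090332), 167.2213897705078))
[0.60895839 0.21969801 0.006     ] tooldisp [-0.11230233 -0.04364897  0.44740229] [ 0.28781866 -0.06682348 -0.95535074]
blue [248.5 146. ] 66 ((655.1329956054688, 1.572209358215332), (31.65203094482422, 32.62126541137695), 89.56207275390625)
blue [293.  179.5] 48 ((532.495849609375, -151.54660034179688), (6.964982032775879, 52.89999008178711), 88.35499572753906)
blue [399.4 183.2] 50 ((515.0140380859375, -521.6945190429688), (24.423917770385742, 25.161701202392578), 85.61156463623047)
yel [315.9 174.3] 44 ((551.1373901367188, -232.01649475097656), (50.270084381103516, 10.757675170898438), 3.4037718772888184)
yel [206.5 186.6] 26 ((510.738525390625, 149.07830810546875), (20.74812889099121, 17.41094970703125), 89.45958709716797)
```

View pics/rack.png

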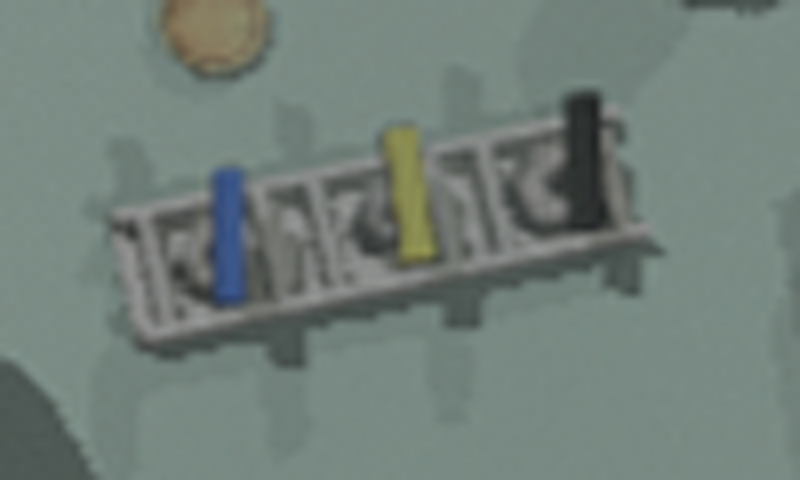

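The rack crop shows blue at (229,237), yellow at (410,195) and black at (583,160). The handles are tilted slightly relative to each other. I'm closing in on the ringed nut.

drive_tool([
  [-0.6, -0.9, 3.5, 0, -1],
  [-0.6, -0.9, 3.5, 0, -1],
  [-0.6, -0.9, 3.5, 0, -1],
  [-0.6, -0.9, 3.5, 0, -1],
  [0, 0, 0, 0, -1],
  [0, 0, 0, 0, -1],
])

```text
t: 3.05
eef_pos: [0.5626, 0.1917, 0.1477]
tool_rot: [-0.0, 0.115, 0.993, 0.0]
contact_force: [-0.4, 0.1, 1.0]
gripper_width: 1.004
grasp_force: 0.0
```

Run:
```python
from h import *
m=imaging.camera_model('wrist');im=imaging.read_camera('wrist'); np.save('w2.npy',im)
o=readout.get_obs(); print(o['eef_pos'],o['tool_rot'],o['t'])
for r in ring(im,m): print(r)
c=np.array([.5828,.1869])
# rectified picture on plane z=0.020 (nut top) : 100mm square, 6px/mm, up=+x, left=+y
def rect(z,n=600,s=6.):
    W=np.array([[c[0]+dx,c[1]+dy,z] for dx,dy in [(.05,.05),(.05,-.05),(-.05,-.05),(-.05,.05)]])
    P=np.float32([proj(m,w) for w in W]); H=cv2.getPerspectiveTransform(P,np.float32([[0,0],[n,0],[n,n],[0,n]]))
    return cv2.warpPerspective(im,H,(n,n),flags=cv2.INTER_CUBIC)
save(rect(.018),'nut.png')
# bracket orientation
r=[x for x in imaging.cut_out('bracket','wrist') if x['mask'][175:200,245:270].any()]
if r:
    k=r[0]['mask'].astype(np.uint8); p=np.argwhere(k)[:,::-1]
    w=np.array([at(m,u,v,.006)[:2] for u,v in p])*1000; print(cv2.minAreaRect(w.astype(np.float32)))
```

```text
[0.56350523 0.19236949 0.14886089] [7.74573555e-04 1.15032181e-01 9.93361153e-01 7.85839540e-04] 3.1
(array([252. , 184.9]), np.int32(1209), array([584.5, 183.4]), 23.2, ((584.3350830078125, 183.42910766601562), (45.24833679199219, 45.70114517211914), 177.01849365234375))
((583.7974243164062, 183.5632781982422), (209.91258239746094, 76.30548095703125), 20.951913833618164)
```

View pics/nut.png

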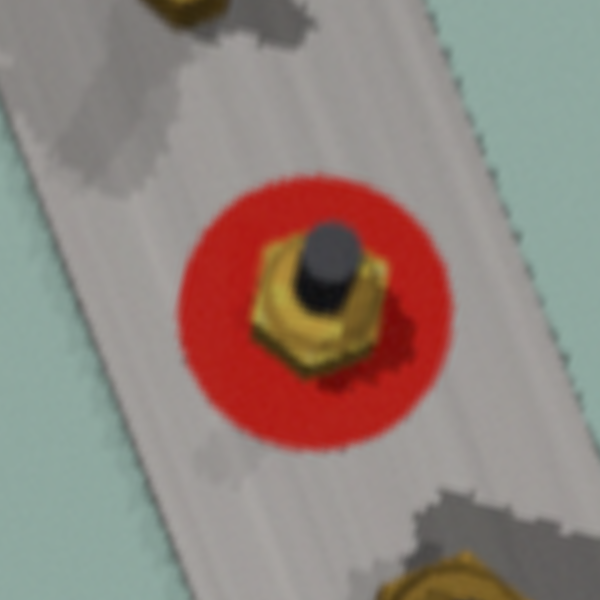

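The rectified view shows the nut spanning about 126 px at 6 px/mm, which is 21 mm across the flats. Its side flats lie at 81°, which agrees with the bracket's long axis at 21°. The blue key is the right one, and its x axis has to sit at 21°. I'm moving to the rack.

drive_tool([
  [-0.6, -4.3, -0.4, 0, -1],
  [-0.6, -4.3, -0.4, 0, -1],
  [-0.6, -4.3, -0.4, 0, -1],
  [-0.6, -4.3, -0.4, 0, -1],
  [-0.6, -4.3, -0.4, 0, -1],
  [-0.6, -4.3, -0.4, 0, -1],
  [-0.6, -4.3, -0.4, 0, -1],
  [-0.6, -4.3, -0.4, 0, -1],
])

```text
t: 3.95
eef_pos: [0.5319, -0.156, 0.1819]
tool_rot: [0.002, 0.115, 0.993, 0.0]
contact_force: [1.1, -0.3, -1.0]
gripper_width: 1.001
grasp_force: 0.0
```

drive_tool([
  [0, 0, 0, -5.5, -1],
  [0, 0, 0, -5.5, -1],
  [0, 0, 0, 0, -1],
  [0, 0, 0, 0, -1],
])

```text
t: 4.35
eef_pos: [0.5316, -0.1544, 0.1806]
tool_rot: [0.001, 0.021, 1.0, 0.0]
contact_force: [-0.1, -0.9, 0.2]
gripper_width: 1.001
grasp_force: 0.0
```

```bash
cat > key.py <<'E'
from h import *
import sys
def rectify(im,m,c,z,half,n=600):
    W=[[c[0]+a*half,c[1]+b*half,z] for a,b in [(1,1),(1,-1),(-1,-1),(-1,1)]]
    H=cv2.getPerspectiveTransform(np.float32([proj(m,w) for w in W]),np.float32([[0,0],[n,0],[n,n],[0,n]]))
    return cv2.warpPerspective(im,H,(n,n),flags=cv2.INTER_CUBIC)
E
python3 - <<'E'
from key import *
m=imaging.camera_model('wrist');im=imaging.read_camera('wrist'); np.save('w3.npy',im)
o=readout.get_obs(); print(o['eef_pos'],o['tool_rot'],o['t'],o['q'])
hs=cv2.cvtColor(im,cv2.COLOR_RGB2HSV); k=cv2.inRange(hs,(100,120,60),(125,255,255)); n,l,s,c=cv2.connectedComponentsWithStats(k)
for i in range(1,n):
    if s[i,4]>100:
        p=np.argwhere(l==i)[:,::-1]; w=np.array([at(m,u,v,.097)[:2] for u,v in p]); print(c[i],s[i],cv2.minAreaRect((w*1000).astype(np.float32)))
save(rectify(im,m,o['eef_pos'][:2],.097,.06),'key.png')
E
```

```text
[ 0.53138407 -0.15438259  0.18025312] [9.64000183e-04 2.04373447e-02 9.99790664e-01 1.13627016e-04] 4.4 [-0.11993773  0.31448563  0.35763953  1.89868828 -0.13430973  0.94957562
  1.82972497]
[161.35430464  14.14806055] [ 119    0   96   45 2114] ((417.2160949707031, -208.64393615722656), (63.27736282348633, 27.16570281982422), 87.59337615966797)
[259.65169425 183.20409771] [ 250  146   19   75 1269] ((534.8550415039062, -151.3534393310547), (13.656732559204102, 60.61619186401367), 88.21395111083984)
[408.30898876 270.24157303] [399 261  17  22 178] ((616.56787109375, -27.358436584472656), (25.596389770507812, 7.221458435058594), 36.7355842590332)
```

View pics/key.png

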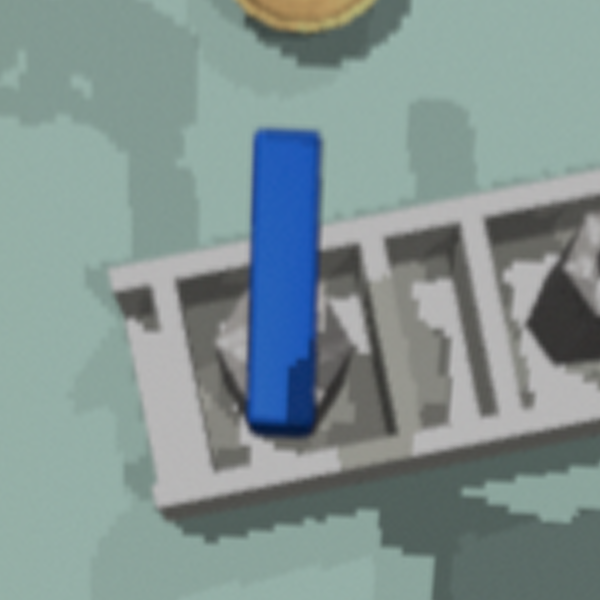

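The rectified crop shows the blue handle at (285,280), measuring 13.7 × 60.6 mm, centred at (0.535, -0.151) and at -1.8°. The size matches, so I'm descending and gripping it.

drive_tool([
  [-0.3, 0.3, 2.5, 0, -1],
  [0, 0, 2.5, 0, -1],
  [0, 0, 2.5, 0, -1],
  [0, 0, 2.2, 0, -1],
  [0, 0, 1.1, 0, -1],
  [0, 0, 0, 0, -1],
  [0, 0, 0, 0, -1],
])

```text
t: 5.1
eef_pos: [0.5343, -0.1521, 0.072]
tool_rot: [0.0, 0.02, 1.0, -0.0]
contact_force: [-0.3, -0.4, 0.7]
gripper_width: 0.998
grasp_force: 0.0
```

drive_tool([
  [0, 0, 0, 0, 1],
  [0, 0, 0, 0, 1],
  [0, 0, 0, 0, 1],
  [0, 0, 0, 0, 1],
  [0, 0, 0, 0, 1],
  [0, 0, 0, 0, 1],
  [0, 0, 0, 0, 1],
  [0, 0, 0, 0, 1],
], squeeze=60)

```text
t: 5.9
eef_pos: [0.534, -0.1521, 0.0715]
tool_rot: [0.0, 0.02, 1.0, 0.0]
contact_force: [-0.8, -0.1, 3.7]
gripper_width: 0.12
grasp_force: 59.0
```

drive_tool([
  [0, 0, -1, 0, 1],
  [0, 0, -2.5, 0, 1],
  [0, 0, -2.5, 0, 1],
  [0, 0, -2.5, 0, 1],
  [0, 0, -2.5, 0, 1],
  [0, 0, 0, 0, 1],
  [0, 0, 0, 0, 1],
])

```text
t: 6.6
eef_pos: [0.5334, -0.1521, 0.1813]
tool_rot: [0.0, 0.02, 1.0, 0.0]
contact_force: [-0.2, -0.9, -0.9]
gripper_width: 0.114
grasp_force: 58.6
```

Run:
```python
from key import *
m=imaging.camera_model('wrist');im=imaging.read_camera('wrist'); save(im,'held.png',s=1.2)
o=readout.get_obs(); print(o['eef_pos'],o['contact_force'],o['torque'],o['gripper_width'],o['grasp_force'])
```

```text
[ 0.53287762 -0.15189638  0.18045984] [-0.0121259   0.31483828 -2.24732262] [ 0.02610041 -0.01114034  0.02458867] 0.11318354546990614 58.59041618183255
```

View pics/held.png

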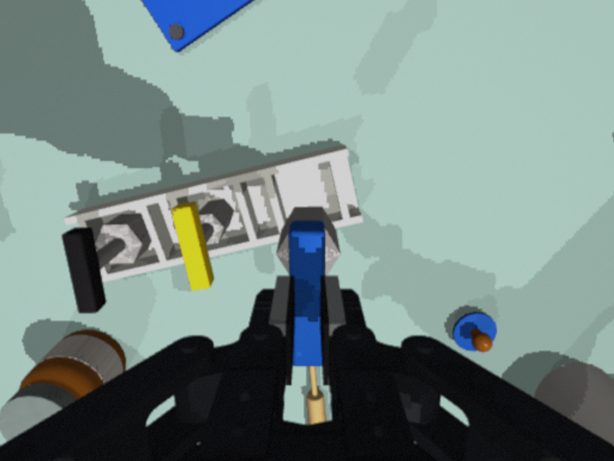

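The key is held straight, with its tube at (310,240) in the picture. Next I'll carry it over to just beyond the nut and turn it to the nut's angle.

drive_tool([
  [-1, 4.4, 0, 0, 1],
  [-1, 4.5, 0, 0, 1],
  [-1, 4.5, 0, 0, 1],
  [-1, 4.5, 0, 0, 1],
  [-1, 4.5, 0, 0, 1],
  [-1, 4.5, 0, 0, 1],
  [-1.1, 4.5, 0, 0, 1],
  [-1.2, 4.3, 0, 0, 1],
])

```text
t: 7.45
eef_pos: [0.6298, 0.2032, 0.1792]
tool_rot: [-0.002, 0.02, 1.0, -0.001]
contact_force: [0.8, -0.1, -0.9]
gripper_width: 0.115
grasp_force: 58.6
```

drive_tool([
  [0, 0, 0, -7.7, 1],
  [0, 0, 0, -7.7, 1],
  [0, 0, 0, -7.6, 1],
  [0, 0, 0, 0, 1],
  [0, 0, 0, 0, 1],
  [0, 0, 0, 0, 1],
])

```text
t: 8.05
eef_pos: [0.6305, 0.201, 0.1805]
tool_rot: [-0.001, -0.178, 0.984, -0.0]
contact_force: [0.3, -1.0, 0.1]
gripper_width: 0.118
grasp_force: 58.7
```

Run:
```python
from key import *
m=imaging.camera_model('wrist');im=imaging.read_camera('wrist'); np.save('w5.npy',im); save(im,'over.png',s=1.5)
o=readout.get_obs(); print(o['eef_pos'],o['tool_rot'],o['t'],np.degrees(2*np.arctan2(o['tool_rot'][2],o['tool_rot'][1])),o['q'])
for r in ring(im,m): print(r)
print(proj(m,o['eef_pos']))
hs=cv2.cvtColor(im,cv2.COLOR_RGB2HSV); k=cv2.inRange(hs,(100,120,40),(125,255,255)); n,l,s,c=cv2.connectedComponentsWithStats(k)
for i in range(1,n):
    if s[i,4]>100: print(c[i],s[i])
```

```text
[0.63056109 0.20110993 0.18069176] [-4.03886334e-04 -1.78779846e-01  9.83889014e-01 -1.08399230e-04] 8.1 200.5973965408439 [-0.51538388  0.48148082  0.15738691  1.62318841 -0.08398446  1.04438176
  1.59697688]
(array([255.4, 106.1]), np.int32(1256), array([584.4, 183.5]), 23.1, ((584.3474731445312, 183.57676696777344), (45.12761306762695, 45.47871017456055), 110.51498413085938))
(np.float64(255.67223561934182), np.float64(225.3861657938853))
[ 57.10038986 133.77095517] [  33  115   43   41 1026]
[255.51817002 241.82673589] [ 241  184   29  121 3082]
```

View pics/over.png

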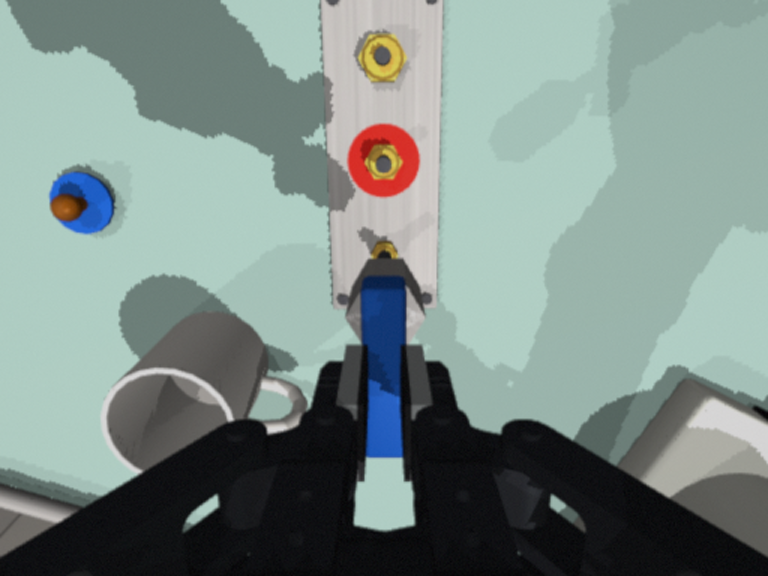

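Ring centred at pixel (384,160), nut and key angles agree. Now the key's axis offset along the bar.

Run:
```python
from key import *
m=imaging.camera_model('wrist'); o=readout.get_obs(); e=o['eef_pos']; T=rot(o['tool_rot'])
for dz in (0,.004):
  a=T.T@(at(m,255.5,184,e[2]+.011+dz)-e); b=T.T@(at(m,255.5,305,e[2]+.027+dz)-e); print(a,b,(a+b)/2)
print('go',T.T@(np.array([.5843,.1836,.1])-e))
```

```text
[ 2.65842685e-02 -1.01816171e-05 -1.09778447e-02] [-3.05345514e-02 -7.50502132e-05 -2.70254554e-02] [-1.97514148e-03 -4.26159151e-05 -1.90016500e-02]
[ 2.78272855e-02 -8.39067636e-06 -1.49768101e-02] [-2.75103075e-02 -7.11928505e-05 -3.10229363e-02] [ 1.58489010e-04 -3.97917634e-05 -2.29998732e-02]
go [ 0.04939658 -0.00011044  0.08073297]
```

drive_tool([
  [2.5, 0, 0, 0, 1],
  [2.5, 0, 0, 0, 1],
  [0, 0, 2.5, 0, 1],
  [0, 0, 2.5, 0, 1],
  [0, 0, 1.5, 0, 1],
  [0, 0, 0, 0, 1],
  [0, 0, 0, 0, 1],
])

```text
t: 8.8
eef_pos: [0.5845, 0.1837, 0.1165]
tool_rot: [0.0, -0.18, 0.984, -0.0]
contact_force: [-0.1, 0.1, -1.1]
gripper_width: 0.116
grasp_force: 58.7
```

drive_tool([
  [0, 0, 0.5, 0, 1],
  [0, 0, 0.5, 0, 1],
  [0, 0, 0.5, 0, 1],
  [0, 0, 0, 0, 1],
  [0, 0, 0, 0, 1],
])

```text
t: 9.3
eef_pos: [0.584, 0.1835, 0.1011]
tool_rot: [-0.0, -0.18, 0.984, -0.0]
contact_force: [-0.5, -0.3, -1.8]
gripper_width: 0.118
grasp_force: 58.7
```

drive_tool([
  [0, 0, 0.5, 0, 1],
  [0, 0, 0.5, 0, 1],
  [0, 0, 0.3, 0, 1],
  [0, 0, 0.3, 0, 1],
  [0, 0, 0, 0, 1],
  [0, 0, 0, 0, 1],
])

```text
t: 9.9
eef_pos: [0.584, 0.1835, 0.0851]
tool_rot: [-0.0, -0.18, 0.984, -0.0]
contact_force: [-0.6, -0.3, -1.3]
gripper_width: 0.113
grasp_force: 58.7
```

drive_tool([
  [0, 0, 0.3, 0, 1],
  [0, 0, 0.3, 0, 1],
  [0, 0, 0.2, 0, 1],
  [0, 0, 0.2, 0, 1],
  [0, 0, 0, 0, 1],
  [0, 0, 0, 0, 1],
])

```text
t: 10.5
eef_pos: [0.5839, 0.1835, 0.075]
tool_rot: [-0.0, -0.18, 0.984, -0.0]
contact_force: [0.1, 0.2, -1.7]
gripper_width: 0.119
grasp_force: 58.7
```

Rim is about 8–9 mm past the nut's top with no resistance; going on down to contact with the plate.

drive_tool([
  [0, 0, 0.1, 0, 1],
  [0, 0, 0.1, 0, 1],
  [0, 0, 0.1, 0, 1],
  [0, 0, 0, 0, 1],
  [0, 0, 0, 0, 1],
  [0, 0, 0, 0, 1],
])

```text
t: 11.1
eef_pos: [0.5844, 0.1837, 0.0728]
tool_rot: [0.0, -0.18, 0.984, 0.0]
contact_force: [-2.3, -0.2, 5.7]
gripper_width: 0.116
grasp_force: 60.4
```

Run:
```python
from key import *
save(imaging.read_camera('scene'),'end.png',(120,150,380,280),3); o=readout.get_obs(); print(o['eef_pos'],o['contact_force'],o['grasp_force'])
```

```text
[0.58446005 0.18374162 0.07282351] [-1.47703622 -0.9725031   5.12505274] 60.40871827863157
```

View pics/end.png

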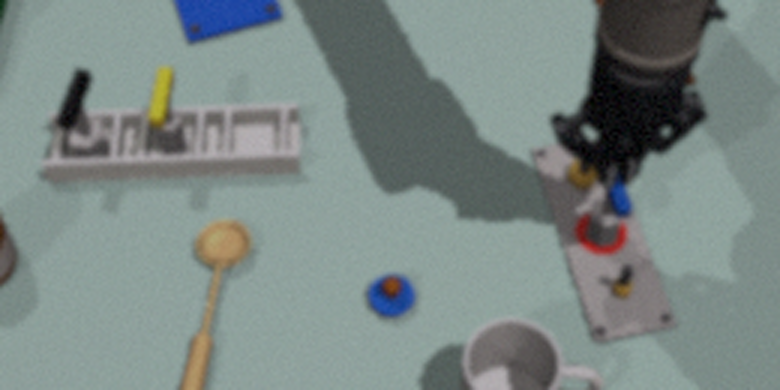

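The blue key is standing on the ringed nut at (603,235), with its rim down on the plate. The other two keys are still upright in the rack.

```bash
python3 -c "from station import hand_in; print(hand_in())"
```

```text
the job is handed in; nothing more can be done
None
```

The blue middle key fits the red-ringed nut: it is fully seated with its rim on the plate, upright and still gripped, and the yellow and black keys were never moved from the rack, because the camera showed a 21 mm nut and I tried only the blue key.

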